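# Free the stuck locating block from its guarded nest

## Task

Slide the yellow-framed guard window fully open, then take the orange-gripped locating block that is stuck in the steel nest and rock it side to side along the window's sliding direction, about 10 degrees each way, until it has worked back the two brass shoes that retain its foot and lifts out freely. Finish holding it in the gripper, upright and still, straight above the nest with its foot about 2 cm above the nest's rim; leave the window open and the loose parts on and beside the station where they are.

Things in the scene. Friction and masses are not known exactly. Their poses are not given: they have to be found in the camera images.
- station: Fixture fixed to the table: grey deck 230 (x) x 370 (y) x 18 mm, origin under its centre at table height; at yaw 0 its x points away from the robot, its y left (yaw within 0.3 rad). Two aluminium rails along y at x = +-100 mm, tops 122 mm high, on corner posts. A steel nest 64 x 64 mm, rim 62 mm high, stands at y = -85 mm; at y = +85 mm a disc carries a loose sprocket.
- window (a joint): Sliding position (m) of the guard window: 0 closed over the nest, 0.170 fully open, growing towards station +y; starts between 0 and 0.03. Clear panel in a yellow frame, 186 (x) x 150 (y) mm, 115 to 122 mm above the table, between the rails. About 3 N of friction; it stays where it is left.
- window_grip (a point): Centre of the top of the window's black grip bar, 150 mm above the table: 45 (station x) x 16 (station y) mm, standing 28 mm above the frame; pinch it along station y from above and slide it. It lies 55 mm towards +y from the window's centre and moves with the window.
- nest_rim (a point): Centre of the mouth of the nest's pocket at rim height (62 mm above the table), axes as the station's. The pocket is 26 (x) x 31 (y) mm; its end walls are low and carry two sliding brass shoes. The block is clear of the nest when its foot is above this height.
- seat (a point): Centre of the block's seat, 22 mm below the rim. The seat is only 8 mm wide (y) with free space under both ends of the foot, so the block can be rocked about the station's x axis through this point, its top leaning to station +y and -y, by up to about 0.25 rad. A small spring pad also presses on it along x (about 8 N), so it drags a little until it is 14 mm up.
- shoe_left (a joint): How far (m) the +y brass shoe is pushed back, 0 (start) to 0.006. Shoes: 24 (x) x 15 (y) x 10 mm, tops level with the rim, one at each y end of the neck with 0.3 mm of play, 1.7 mm over the block's foot, so no straight pull brings the block up more than 4 mm. They stay where pushed (6 N). Leaning the block 0.13 to 0.2 rad towards a shoe pushes it back past the foot (over 0.002 needed).
- shoe_right (a joint): The same for the shoe at the -y end, growing towards station -y. When both shoes have been worked back over 0.002 (better 0.003) the upright block lifts out freely.
- block: Stuck locating block, 0.2 to 0.33 kg. Dark steel, 22 mm thick (x): foot 28 (y) x 8 mm high, neck 24 (y) mm from 8 to 30 mm above the foot's underside; orange grip rib 22 (x) x 18 (y) mm from 30 to 64 mm. Origin: centre of the underside, z up, axes as the station's. Seated, its underside is 40 mm and the rib 70 to 104 mm above the table. Grip the rib firmly along y from above.
- sprocket_deck: Bystander: loose black sprocket, 60 mm over its teeth, 20 mm tall, on the disc on the deck; leave alone. Origin: centre of underside.
- bushing_deck: Bystander: loose brass bushing, 24 mm diameter, 18 mm tall, on the deck; leave alone. Origin: centre of underside.
- spare_block: Bystander: spare block like the stuck one but with a blue grip, standing on the table to the right; leave alone. Origin: centre of underside.
- bushing_a: Bystander: brass bushing, 32 mm diameter, 22 mm tall, on the table to the right; leave alone. Origin: centre of underside.

How it is judged (in metres and radians):
On the way, in this order (a step that is already met when the one before it is completed fails the run):
1. the guard window is slid open while the block is still seated (value of joint window above 0.155 m and z of block in the frame of nest_rim below -0.015 m), for 0.1 s.
2. rocked both ways: with the block gripped and still in the nest, both shoes have been pushed back by 1 mm or more (z of block in the frame of nest_rim below -0.008 m and contact force between the fingers and block above 1 N and value of joint each of shoe_left, shoe_right above 0.001 m), for 0.05 s.
3. the block's foot has come clear of the nest's rim (z of block in the frame of nest_rim above 0.003 m), for 0.1 s.
At the end, for the whole second after the job is handed in: The block is held in the fingers, still and upright within 0.2 rad, its foot 6 to 40 mm above the nest's rim and within 25 mm of the pocket's centre, touching nothing of the station; the window is open to at least 150 of its 170 mm (z of block in the frame of nest_rim between 0.006 and 0.04 m and horizontal distance between block and nest_rim below 0.025 m and angle between block's own z axis and vertical below 0.2 rad and contact force between the fingers and block above 2 N and contact force between block and station below 0.1 N and linear speed of block below 0.02 m/s and value of joint window above 0.15 m); the arm keeps its last pose, push and grip.
It fails at once if a bystander (the sprocket and bushing on the deck, the spare block and bushing beside it) is moved by more than 25 mm (distance of any of sprocket_deck, bushing_deck, spare_block, bushing_a from where it was at the start of the episode above 0.025 m).
It fails at once if the block is jerked up, more than 80 mm above the rim (z of block in the frame of nest_rim above 0.08 m).
It also fails if it takes over 58 s, if anything falls off the work surface, if the arm or the gripper's body presses on something with over 40 N, if the wrist force passes 120 N, or if a joint passes its speed limit or range.

## Robot

A 6-joint arm with a two-finger parallel gripper is mounted at the origin on the work surface. World frame = base frame: x ahead of the robot, y to its left, z up, the work surface at z = 0. Lengths are in mm, angles in rad, forces in N, time in s.
With the tool pointing down it reaches from about 275 to 1000 mm from the base axis. Payload 8.4 kg.
Tool frame: the origin (TCP) lies midway between the tips of the shut fingers; the grasp point (between the pads) lies grip_depth behind it (grip_depth is the distance from the TCP to the grasp point, in mm); z points along the fingers, y is the line along which they close (so a half turn about z gives the same grasp; the last joint's range is limited). The gripper opens to 85 mm and grips with 20 to 120 N. Pads are 22 mm wide; open, the fingers measure 114 mm over their backs; the gripper's body (76 mm by 85 mm) begins 54 mm behind the grasp point. The pads swing forward as they close: fully open they stand 13 mm farther back than shut.
Start: joints at [-0.002, 0.353, 1.633, -0, 1.155, -0.002], TCP at [625.002, -0, 231.281] pointing down, gripper open.
Joint ranges: [-2.63, 2.63], [-0.92, 2.1], [0.06, 2.66], [-1.3, 4.44], [0, 2.69], [-3.02, 3.02]. Speed limits (rad/s): [2.22, 2.22, 2.79, 3.14, 3.14, 3.14].

## Interface

Orientations are given as [roll, pitch, yaw] about the fixed x, y, z axes, in that order (R = Rz(yaw) Ry(pitch) Rx(roll)).
In Python, from rig import * gives the robot as it stands.
- The arm moves only by the shell command python3 -m creep 'ROWS' [FORCE]. ROWS is JSON, a list of rows, each an object of numbers: "x", "y", "z": the shift along the tool's x, y, z in mm; "rx", "ry", "rz": the turn, a rotation vector about the tool's x, y, z in rad; "hand": the finger opening in mm, from 0 to 85.4. A call has 1 to 20 rows; each row shifts and turns the commanded pose from where the row before left it, along the tool's axes as they then stand; what a row does not reach is not made up. A row lasts 1/8 s, in which the tool goes at most 62.5 mm and 10.7 degrees, less where a joint would pass 70% of its speed; a pose out of reach is approached as far as the arm can. A call with a gripper value outside its range is refused whole. The fingers move at their own pace and stop on an object; FORCE is the grip in N (left out, the last holds). Time passes only in rows, so rows that do not move let the fingers close. It gives the time, the measured TCP pose, the force, the opening and the grip force at its end, in the units of the state.
- sense(): the state, without advancing time (a new reading comes with each control period).
- grab_frame(name): name is "scene" or "side" or "wrist"; returns the picture (384x512x3 uint8, red, green, blue); there is no depth.
- get_calibration(name): a dict with "K" (3x3 intrinsics, pixels), "R" (3x3) and "t" (3): a world point X has camera coordinates R X + t. Camera axes: x right, y down, z forward; pixel columns grow to the right and rows downward; lengths in mm; the calibration is good to about 2 mm. The wrist camera is an equidistant fisheye: a pixel r from the principal point sees the ray r / f radians off the axis. A picture is of the moment at which its call begins: read the wrist's pose just before it. get_calibration takes no time and is no camera call; for the wrist camera it gives the pose at the moment of the call.
- sign_off(): hands the job in; it is judged then, once.
The state is a dict: "clock": time; "qpos": joint angles; "qvel": joint speeds; "joint_efforts": joint torques, N m; "eef_pos": TCP position; "tcp_rot": TCP orientation; "contact_force": force on the tool from outside, world axes, zero at the start; "wrist_torque": the same for the moment, N m; "opening": opening from 0.0 (shut) to 1.0 (fully open); "grasp_force": force on a finger pad.
Only numpy, scipy, OpenCV 4.12 (cv2) and the standard library are available. Lean on these libraries where they do the work, as an engineer would, in place of code of your own. Each camera call takes 0.05 s, during which the arm holds its last target. There are 200 camera calls.

## Working session

There is one attempt and no reset: what is moved stays moved. The work goes in short steps, Python scripts to look and compute and a shell command to move; the robot and the scene stay as the last step left them, time stands still between calls to the robot, and variables do not carry over. Pictures are saved under pics/ and viewed, at most 10 in all, crops included, and the job is handed in when it is done.

```bash
mkdir -p pics
python3 - <<'E'
from rig import *
import cv2,numpy as np
s=sense();print(s)
ims=[]
for n in("scene","side","wrist"):
    im=grab_frame(n);cv2.imwrite(f"pics/{n}0.png",im[...,::-1]);c=get_calibration(n);print(n,c)
    ims.append(im[...,::-1])
cv2.imwrite("pics/all0.png",cv2.resize(np.hstack(ims[:2]),(800,300)))
E
```

```text
{'clock': 0.0, 'qpos': array([-2.41693261e-03,  3.53658552e-01,  1.63416053e+00, -2.95786098e-07,
        1.15517082e+00, -2.42064366e-03]), 'qvel': array([ 0.00056137,  0.00147084,  0.0008253 ,  0.00020529,  0.00194435,
       -0.00072606]), 'joint_efforts': array([-2.03471049e-03, -6.05236173e+01, -3.42063046e+01, -2.62302356e-04,
        9.48130677e-03,  3.61521288e-06]), 'eef_pos': array([ 6.24517413e+02, -9.50779803e-03,  2.30543881e+02]), 'tcp_rot': array([-3.14019542e+00, -3.11177932e-06,  1.57080016e+00]), 'contact_force': array([ 0.33591667, -0.01141544, -0.59754973]), 'wrist_torque': array([-0.01327585, -0.0110368 , -0.0011565 ]), 'grasp_force': 0.0, 'opening': 0.9987754088873259}
scene {'K': array([[386.73290844,   0.        , 254.5813154 ],
       [  0.        , 386.73290844, 184.78691003],
       [  0.        ,   0.        ,   1.        ]]), 'R': array([[-0.70920057,  0.70483541,  0.01554349],
       [ 0.55678819,  0.57348823, -0.60091444],
       [-0.43245978, -0.41751443, -0.79916221]]), 't': array([ 447.05743799, -170.07173318, 1077.78222265])}
side {'K': array([[478.42052012,   0.        , 254.94295871],
       [  0.        , 478.42052012, 193.30458818],
       [  0.        ,   0.        ,   1.        ]]), 'R': array([[ 0.94890433, -0.31555798, -0.00193194],
       [-0.21940205, -0.65533186, -0.72277444],
       [ 0.22681118,  0.68626767, -0.69108131]]), 't': array([-548.74797273,  120.9730332 ,  982.06129535])}
wrist {'K': array([[297.31863964,   0.        , 254.37456291],
       [  0.        , 297.31863964, 185.18415522],
       [  0.        ,   0.        ,   1.        ]]), 'R': array([[ 9.99999544e-01,  4.53575216e-05, -9.54226781e-04],
       [ 3.35152735e-04, -9.52039183e-01,  3.05975948e-01],
       [-8.94582974e-04, -3.05976128e-01, -9.52038764e-01]]), 't': array([-624.19481673,  -39.76867333,  379.12790659])}
```

View pics/scene0.png

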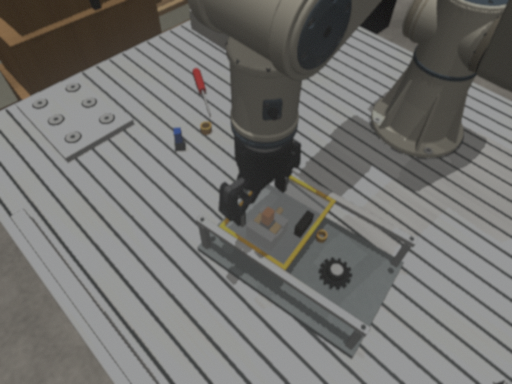

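View pics/wrist0.png

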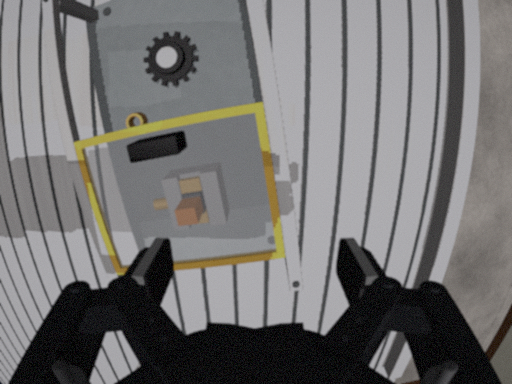

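Wrist view: yellow frame with corners about (77,145), (262,104), (284,257), (118,272), black grip bar at (157,146) and orange rib at (189,210), under the clear panel. The station is yawed slightly positive.

```bash
cat > h.py <<'E'
from rig import *
import cv2,numpy as np
def cast(uv,c,z,fish):
    uv=np.atleast_2d(np.float64(uv));K=c["K"];p=(uv-[K[0,2],K[1,2]])/K[0,0]
    if fish:
        r=np.linalg.norm(p,axis=1)+1e-9;d=np.c_[p/r[:,None]*np.sin(r)[:,None],np.cos(r)]
    else: d=np.c_[p,np.ones(len(p))]
    d=d@c["R"];o=-c["R"].T@c["t"]
    return o+d*((z-o[2])/d[:,2])[:,None]
def mask(im,lo,hi): return cv2.inRange(cv2.cvtColor(im,cv2.COLOR_RGB2HSV),lo,hi)
def big(m,n=1):
    k,l,s,c=cv2.connectedComponentsWithStats(m);o=np.argsort(-s[1:,4])[:n]+1
    return [(s[i],np.argwhere(l==i)[:,::-1]) for i in o]
E
python3 - <<'E'
from h import *
im=cv2.imread("pics/wrist0.png")[...,::-1].copy();c=get_calibration("wrist")
m=mask(im,(24,120,120),(34,255,255));m[290:]=0
p=np.argwhere(m)[:,::-1];w=cast(p,c,122,True)[:,:2].astype(np.float32)
print("frame",cv2.minAreaRect(w))
# top outer edge (+y) and right outer edge lines
hull=cv2.convexHull(w)[:,0];print(cv2.approxPolyDP(hull,4,True)[:,0])
g=im.max(2)<45;g=np.uint8(g)*255;g[:125]=0;g[168:]=0;g[:,:115]=0;g[:,195:]=0
s,q=big(g)[0];print("bar px",s)
print("bar@150",cv2.minAreaRect(cast(q,c,150,True)[:,:2].astype(np.float32)))
o=mask(im,(5,120,60),(16,255,255));o[:165]=0;o[232:]=0;o[:,:150]=0;o[:,220:]=0
for s,q in big(o,3): print("or",s,cast(q,c,104,True)[:,:2].mean(0),im[q[:,1],q[:,0]].mean(0))
cs=get_calibration("scene");im=cv2.imread("pics/scene0.png")[...,::-1].copy()
m=mask(im,(24,120,120),(34,255,255));m[:170]=0;s,q=big(m)[0];w=cast(q,cs,122,False)[:,:2].astype(np.float32);print("scene frame",cv2.minAreaRect(w))
im=cv2.imread("pics/wrist0.png");cv2.imwrite("pics/w0c.png",cv2.resize(im[90:290,60:300],None,fx=3,fy=3,interpolation=2))
E
```

```text
frame ((550.8958740234375, -12.780403137207031), (184.30372619628906, 157.77890014648438), 9.528227806091309)
[[ 653.40796   -75.37905 ]
 [ 629.8217     70.36865 ]
 [ 522.78125    62.493546]
 [ 450.67563    41.504112]
 [ 475.05142  -105.257515]]
bar px [ 128  132   58   30 1034]
bar@150 ((546.6693725585938, 38.45011901855469), (49.07273864746094, 16.18922233581543), 9.5294189453125)
scene frame ((543.1392211914062, 51.56968307495117), (38.230201721191406, 183.8062744140625), 89.67707061767578)
```

View pics/w0c.png

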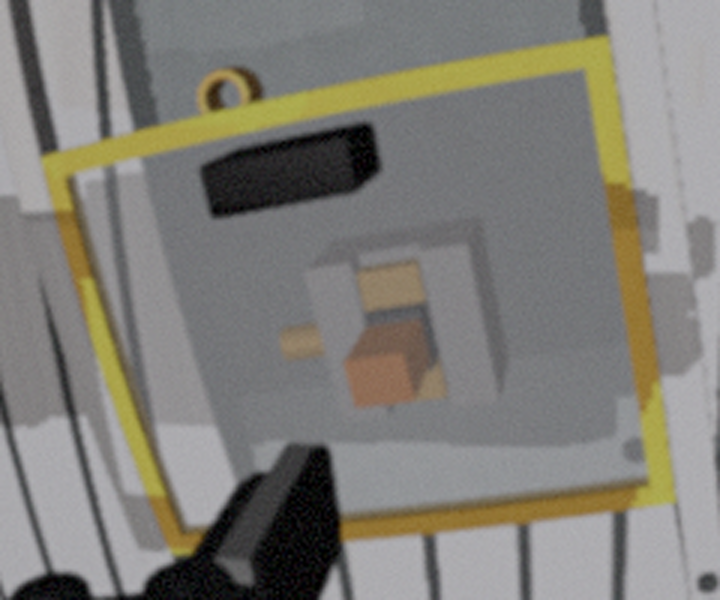

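The crop shows the rib's light top face centred near crop (381,380), i.e. full-frame pixel (187,217). The bar's axis and the frame edge agree on a yaw of 9.5° (0.166 rad).

```bash
python3 - <<'E'
from h import *
c=get_calibration("wrist");print(cast([(187,216.7)],c,104,True))
import rig;print([ (n,getattr(rig,n)) for n in dir(rig) if 'depth' in n.lower()])
E
python3 -m creep '[{"x":12,"y":-27},{"x":13,"y":-27},{"x":12,"y":-26},{"rz":0.1756,"z":5},{"rz":0.1756,"z":5},{"rz":0.1756,"z":5},{"rz":0.1756,"z":5},{"rz":0.1756,"z":5},{"rz":0.1756,"z":5},{"rz":0.1756,"z":5},{"rz":0.1756,"z":5},{}]' 40
python3 - <<'E'
from h import *
c=get_calibration("wrist");im=grab_frame("wrist");cv2.imwrite("pics/w1.png",im[...,::-1]);print(sense()["eef_pos"],sense()["tcp_rot"],c)
E
```

```text
[[556.6455838  -41.39071456 104.        ]]
[('grip_depth', 18.700000000000003)]
[6.24738300e+02 5.75512170e-03 2.30825132e+02] [-3.14076170e+00  6.81761387e-06  1.57080246e+00] {'K': array([[297.31863964,   0.        , 254.37456291],
       [  0.        , 297.31863964, 185.18415522],
       [  0.        ,   0.        ,   1.        ]]), 'R': array([[ 9.99999544e-01,  4.53575216e-05, -9.54226781e-04],
       [ 3.35152735e-04, -9.52039183e-01,  3.05975948e-01],
       [-8.94582974e-04, -3.05976128e-01, -9.52038764e-01]]), 't': array([-624.19481673,  -39.76867333,  379.12790659])}schema error: expected keys x, y, z, rx, ry, rz, hand
```

View pics/w1.png

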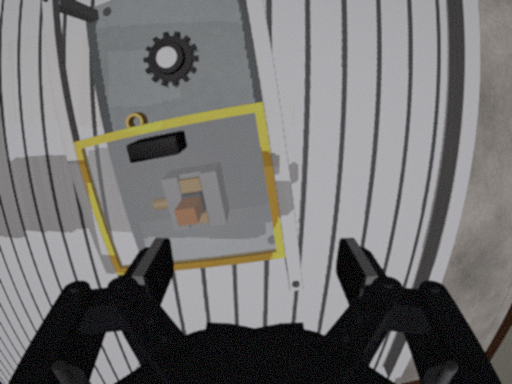

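Unchanged view, since the call was refused: every row needs all the keys. The rib at (557,-41) lies on the station's axis through the frame, which puts the window at about 25 mm, inside the stated range.

```bash
python3 -m creep '[{"x":12,"y":-27,"z":0,"rx":0,"ry":0,"rz":0,"hand":85},{"x":13,"y":-27,"z":0,"rx":0,"ry":0,"rz":0,"hand":85},{"x":12,"y":-26,"z":0,"rx":0,"ry":0,"rz":0,"hand":85},{"x":0,"y":0,"z":5,"rx":0,"ry":0,"rz":0.1756,"hand":85},{"x":0,"y":0,"z":5,"rx":0,"ry":0,"rz":0.1756,"hand":85},{"x":0,"y":0,"z":5,"rx":0,"ry":0,"rz":0.1756,"hand":85},{"x":0,"y":0,"z":5,"rx":0,"ry":0,"rz":0.1756,"hand":85},{"x":0,"y":0,"z":5,"rx":0,"ry":0,"rz":0.1756,"hand":85},{"x":0,"y":0,"z":5,"rx":0,"ry":0,"rz":0.1756,"hand":85},{"x":0,"y":0,"z":5,"rx":0,"ry":0,"rz":0.1756,"hand":85},{"x":0,"y":0,"z":5,"rx":0,"ry":0,"rz":0.1756,"hand":85},{"x":0,"y":0,"z":0,"rx":0,"ry":0,"rz":0,"hand":85}]' 40
python3 - <<'E'
from h import *
c=get_calibration("wrist");im=grab_frame("wrist");cv2.imwrite("pics/w2.png",im[...,::-1]);print(sense()["eef_pos"],sense()["tcp_rot"],c["R"],c["t"])
E
```

```text
clock: 1.7
eef_pos: [544.7, 37.0, 190.9]
tcp_rot: [-3.141, 0.001, 0.167]
contact_force: [-0.5, -0.6, 0.7]
opening: 0.994
grasp_force: 0.0
[544.85408822  36.98898669 191.17640721] [-3.14155103e+00  4.63522021e-04  1.69868722e-01] [[ 1.66447122e-01 -9.86050045e-01 -8.14508094e-04]
 [-9.38271118e-01 -1.58635853e-01  3.07379204e-01]
 [-3.03220488e-01 -5.03981545e-02 -9.51586760e-01]] [-54.31165116 489.2770589  507.58809983]
```

View pics/w2.png

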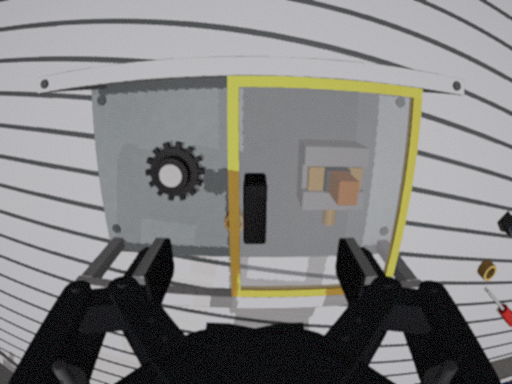

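The bar (columns 244–266, rows 175–243) sits centred between the fingers and square to them, and the rib is at (346,188). I'll descend and pinch.

```bash
python3 -m creep '[{"x":0,"y":0,"z":16,"rx":0,"ry":0,"rz":0,"hand":60},{"x":0,"y":0,"z":16,"rx":0,"ry":0,"rz":0,"hand":50},{"x":0,"y":0,"z":16,"rx":0,"ry":0,"rz":0,"hand":45},{"x":0,"y":0,"z":13,"rx":0,"ry":0,"rz":0,"hand":40},{"x":0,"y":0,"z":0,"rx":0,"ry":0,"rz":0,"hand":8},{"x":0,"y":0,"z":0,"rx":0,"ry":0,"rz":0,"hand":8},{"x":0,"y":0,"z":0,"rx":0,"ry":0,"rz":0,"hand":8},{"x":0,"y":0,"z":0,"rx":0,"ry":0,"rz":0,"hand":8}]' 40
python3 - <<'E'
from h import *
c=dict(R=np.array([[ 1.66447122e-01,-9.86050045e-01,-8.14508094e-04],[-9.38271118e-01,-1.58635853e-01,3.07379204e-01],[-3.03220488e-01,-5.03981545e-02,-9.51586760e-01]]),t=np.array([-54.31165116,489.2770589,507.58809983]),K=get_calibration("wrist")["K"])
im=cv2.imread("pics/w2.png")[...,::-1].copy()
print(cast([(255,215),(227,76)],c,150,True),cast([(228,76),(421,92),(389,297),(235,297)],c,122,True),cast([(345,193)],c,104,True))
cv2.imwrite("pics/w2c.png",cv2.resize(im[130:240,285:385,::-1],None,fx=5,fy=5,interpolation=2))
E
```

```text
clock: 2.75
eef_pos: [544.7, 37.0, 129.9]
tcp_rot: [-3.141, 0.001, 0.166]
contact_force: [1.3, -0.7, -13.4]
opening: 0.178
grasp_force: 41.3
[[543.24134356  36.0717618  150.        ]
 [629.31142203  67.76351931 150.        ]] [[ 630.52989865   69.85047606  122.        ]
 [ 651.28864426  -76.20597722  122.        ]
 [ 463.51489148 -110.5293097   122.        ]
 [ 448.05584456   38.08362855  122.        ]] [[555.08668517 -38.78266263 104.        ]]
```

View pics/w2c.png

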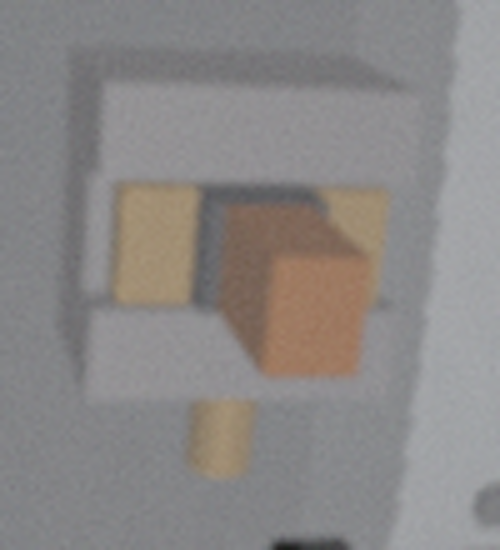

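The crop shows the rib top's centre at full-frame (348,193), the nest rim around it and both brass shoes. The pinch holds at a 15 mm opening. Now I'll slide the window.

```bash
python3 -m creep '[{"x":0,"y":-4,"z":0,"rx":0,"ry":0,"rz":0,"hand":8},{"x":0,"y":-8,"z":0,"rx":0,"ry":0,"rz":0,"hand":8},{"x":0,"y":-10,"z":0,"rx":0,"ry":0,"rz":0,"hand":8},{"x":0,"y":-10,"z":0,"rx":0,"ry":0,"rz":0,"hand":8},{"x":0,"y":-10,"z":0,"rx":0,"ry":0,"rz":0,"hand":8},{"x":0,"y":-10,"z":0,"rx":0,"ry":0,"rz":0,"hand":8},{"x":0,"y":-10,"z":0,"rx":0,"ry":0,"rz":0,"hand":8},{"x":0,"y":-10,"z":0,"rx":0,"ry":0,"rz":0,"hand":8},{"x":0,"y":-10,"z":0,"rx":0,"ry":0,"rz":0,"hand":8},{"x":0,"y":-10,"z":0,"rx":0,"ry":0,"rz":0,"hand":8},{"x":0,"y":-10,"z":0,"rx":0,"ry":0,"rz":0,"hand":8},{"x":0,"y":-10,"z":0,"rx":0,"ry":0,"rz":0,"hand":8},{"x":0,"y":-10,"z":0,"rx":0,"ry":0,"rz":0,"hand":8},{"x":0,"y":-10,"z":0,"rx":0,"ry":0,"rz":0,"hand":8},{"x":0,"y":-6,"z":0,"rx":0,"ry":0,"rz":0,"hand":8},{"x":0,"y":-3,"z":0,"rx":0,"ry":0,"rz":0,"hand":8},{"x":0,"y":0,"z":0,"rx":0,"ry":0,"rz":0,"hand":8}]'
```

```text
clock: 4.88
eef_pos: [522.2, 177.3, 129.9]
tcp_rot: [-3.141, -0.002, 0.167]
contact_force: [8.4, 2.9, -24.9]
opening: 0.177
grasp_force: 39.9
```

```bash
python3 -m creep '[{"x":0,"y":-2,"z":0,"rx":0,"ry":0,"rz":0,"hand":8},{"x":0,"y":-1,"z":0,"rx":0,"ry":0,"rz":0,"hand":8},{"x":0,"y":0,"z":0,"rx":0,"ry":0,"rz":0,"hand":8}]'
python3 -m creep '[{"x":0,"y":0,"z":0,"rx":0,"ry":0,"rz":0,"hand":50},{"x":0,"y":0,"z":0,"rx":0,"ry":0,"rz":0,"hand":50},{"x":0,"y":0,"z":-20,"rx":0,"ry":0,"rz":0,"hand":50},{"x":0,"y":0,"z":-30,"rx":0,"ry":0,"rz":0,"hand":50},{"x":0,"y":20,"z":-15,"rx":0,"ry":0,"rz":0,"hand":50},{"x":0,"y":40,"z":0,"rx":0,"ry":0,"rz":0,"hand":50},{"x":0,"y":40,"z":0,"rx":0,"ry":0,"rz":0,"hand":50},{"x":0,"y":40,"z":0,"rx":0,"ry":0,"rz":0,"hand":50},{"x":0,"y":40,"z":0,"rx":0,"ry":0,"rz":0,"hand":50},{"x":0,"y":30,"z":0,"rx":0,"ry":0,"rz":0,"hand":50},{"x":0,"y":14,"z":0,"rx":0,"ry":0,"rz":0,"hand":50},{"x":0,"y":0,"z":0,"rx":0,"ry":0,"rz":0,"hand":50},{"x":0,"y":0,"z":0,"rx":0,"ry":0,"rz":0,"hand":50}]'
python3 - <<'E'
from h import *
c=get_calibration("wrist");im=grab_frame("wrist");cv2.imwrite("pics/w3.png",im[...,::-1]);s=sense();print(s["eef_pos"],s["tcp_rot"])
o=mask(im,(4,130,90),(18,255,255))
for s,q in big(o,4): print(s,cast([q.mean(0)],c,104,True)[0],cast([q.mean(0)],c,62,True)[0])
np.savez("c3.npz",**c)
c2=dict(R=np.array([[ 1.66447122e-01,-9.86050045e-01,-8.14508094e-04],[-9.38271118e-01,-1.58635853e-01,3.07379204e-01],[-3.03220488e-01,-5.03981545e-02,-9.51586760e-01]]),t=np.array([-54.31165116,489.2770589,507.58809983]),K=c["K"])
print(cast([(348.4,192.8)],c2,104,True))
E
```

```text
clock: 5.25
eef_pos: [521.8, 179.8, 129.9]
tcp_rot: [-3.141, -0.002, 0.167]
contact_force: [9.7, -1.4, -23.8]
opening: 0.177
grasp_force: 39.9
clock: 6.88
eef_pos: [558.0, -41.2, 195.3]
tcp_rot: [-3.141, 0.0, 0.166]
contact_force: [-1.0, 0.2, 0.5]
opening: 0.585
grasp_force: 0.0
[558.03319644 -41.00243953 195.2990565 ] [-3.14127344e+00  9.57548386e-05  1.66796330e-01]
[244 171  22  33 559] [557.58838726 -41.44451582 104.        ] [543.58763194 -43.75354684  62.        ]
[228 166  15  23 197] [565.09815219 -23.72312038 104.        ] [552.45068771 -22.83868228  62.        ]
[268 167  14  22 180] [570.18238275 -55.85257496 104.        ] [558.45111775 -60.75799811  62.        ]
[158 211  19  18 114] [516.74841232  29.93531536 104.        ] [495.38812379  40.48922657  62.        ]
[[555.75260094 -41.75173035 104.        ]]
```

View pics/w3.png

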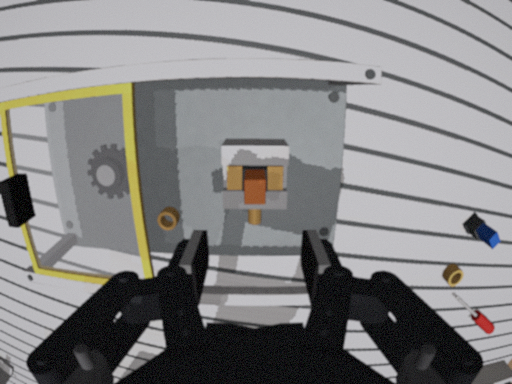

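Rib top is at about (255,194), with the brass shoes at (235,177) and (275,178). The shoe midpoint at rim height comes out at (555.4,-41.8), matching the rib estimates, and the window is well out of the way at left. Next: centre, descend and grip firmly.

```bash
python3 -m creep '[{"x":-2.5,"y":0.4,"z":10,"rx":0,"ry":0,"rz":0,"hand":50},{"x":0,"y":0,"z":25,"rx":0,"ry":0,"rz":0,"hand":50},{"x":0,"y":0,"z":25,"rx":0,"ry":0,"rz":0,"hand":50},{"x":0,"y":0,"z":25,"rx":0,"ry":0,"rz":0,"hand":45},{"x":0,"y":0,"z":20,"rx":0,"ry":0,"rz":0,"hand":40},{"x":0,"y":0,"z":10,"rx":0,"ry":0,"rz":0,"hand":40},{"x":0,"y":0,"z":5,"rx":0,"ry":0,"rz":0,"hand":40},{"x":0,"y":0,"z":0,"rx":0,"ry":0,"rz":0,"hand":30},{"x":0,"y":0,"z":0,"rx":0,"ry":0,"rz":0,"hand":8},{"x":0,"y":0,"z":0,"rx":0,"ry":0,"rz":0,"hand":8},{"x":0,"y":0,"z":0,"rx":0,"ry":0,"rz":0,"hand":8},{"x":0,"y":0,"z":0,"rx":0,"ry":0,"rz":0,"hand":8},{"x":0,"y":0,"z":0,"rx":0,"ry":0,"rz":0,"hand":8}]' 100
```

```text
clock: 8.55
eef_pos: [556.2, -42.3, 76.1]
tcp_rot: [-3.141, -0.001, 0.166]
contact_force: [-1.7, 3.6, 6.4]
opening: 0.191
grasp_force: 98.3
```

```bash
python3 -m creep '[{"x":0,"y":1.25,"z":0,"rx":0.035,"ry":0,"rz":0,"hand":8},{"x":0,"y":1.25,"z":0,"rx":0.035,"ry":0,"rz":0,"hand":8},{"x":0,"y":1.25,"z":0,"rx":0.035,"ry":0,"rz":0,"hand":8},{"x":0,"y":1.25,"z":0,"rx":0.035,"ry":0,"rz":0,"hand":8},{"x":0,"y":0,"z":0,"rx":0,"ry":0,"rz":0,"hand":8}]'
```

```text
clock: 9.18
eef_pos: [557.0, -47.0, 76.1]
tcp_rot: [-2.999, -0.001, 0.164]
contact_force: [-1.3, 7.8, 9.0]
opening: 0.188
grasp_force: 98.7
```

```bash
python3 -m creep '[{"x":0,"y":1.25,"z":0,"rx":0.035,"ry":0,"rz":0,"hand":8},{"x":0,"y":0.3,"z":0,"rx":0.01,"ry":0,"rz":0,"hand":8},{"x":0,"y":0,"z":0,"rx":0,"ry":0,"rz":0,"hand":8}]'
python3 -m creep '[{"x":0,"y":-1.55,"z":0,"rx":-0.045,"ry":0,"rz":0,"hand":8},{"x":0,"y":-1.25,"z":0,"rx":-0.035,"ry":0,"rz":0,"hand":8},{"x":0,"y":-1.25,"z":0,"rx":-0.035,"ry":0,"rz":0,"hand":8},{"x":0,"y":-1.25,"z":0,"rx":-0.035,"ry":0,"rz":0,"hand":8},{"x":0,"y":-1.25,"z":0,"rx":-0.035,"ry":0,"rz":0,"hand":8},{"x":0,"y":0,"z":0,"rx":0,"ry":0,"rz":0,"hand":8}]'
python3 -m creep '[{"x":0,"y":-1.25,"z":0,"rx":-0.035,"ry":0,"rz":0,"hand":8},{"x":0,"y":-1.25,"z":0,"rx":-0.035,"ry":0,"rz":0,"hand":8},{"x":0,"y":-1.25,"z":0,"rx":-0.035,"ry":0,"rz":0,"hand":8},{"x":0,"y":-1.25,"z":0,"rx":-0.035,"ry":0,"rz":0,"hand":8},{"x":0,"y":-1.25,"z":0,"rx":-0.035,"ry":0,"rz":0,"hand":8},{"x":0,"y":-0.3,"z":0,"rx":-0.01,"ry":0,"rz":0,"hand":8},{"x":0,"y":0,"z":0,"rx":0,"ry":0,"rz":0,"hand":8}]'
```

```text
clock: 9.55
eef_pos: [557.2, -48.4, 75.9]
tcp_rot: [-2.955, -0.001, 0.165]
contact_force: [-2.0, 7.0, 9.6]
opening: 0.192
grasp_force: 98.8
clock: 10.3
eef_pos: [556.4, -43.1, 76.2]
tcp_rot: [3.14, -0.001, 0.168]
contact_force: [-0.8, -3.7, 4.3]
opening: 0.195
grasp_force: 98.6
clock: 11.18
eef_pos: [555.4, -37.1, 76.3]
tcp_rot: [2.955, -0.001, 0.167]
contact_force: [-1.5, -4.7, 10.1]
opening: 0.192
grasp_force: 99.7
```

```bash
python3 -m creep '[{"x":0,"y":1.55,"z":0,"rx":0.045,"ry":0,"rz":0,"hand":8},{"x":0,"y":1.25,"z":0,"rx":0.035,"ry":0,"rz":0,"hand":8},{"x":0,"y":1.25,"z":0,"rx":0.035,"ry":0,"rz":0,"hand":8},{"x":0,"y":1.25,"z":0,"rx":0.035,"ry":0,"rz":0,"hand":8},{"x":0,"y":1.25,"z":0,"rx":0.035,"ry":0,"rz":0,"hand":8},{"x":0,"y":0,"z":0,"rx":0,"ry":0,"rz":0,"hand":8}]'
python3 -m creep '[{"x":0,"y":0,"z":-2,"rx":0,"ry":0,"rz":0,"hand":8},{"x":0,"y":0,"z":-2,"rx":0,"ry":0,"rz":0,"hand":8},{"x":0,"y":0,"z":-2,"rx":0,"ry":0,"rz":0,"hand":8},{"x":0,"y":0,"z":-1,"rx":0,"ry":0,"rz":0,"hand":8},{"x":0,"y":0,"z":0,"rx":0,"ry":0,"rz":0,"hand":8}]'
```

```text
clock: 11.92
eef_pos: [556.2, -42.6, 76.2]
tcp_rot: [-3.14, -0.001, 0.164]
contact_force: [0.1, 5.3, 4.4]
opening: 0.189
grasp_force: 98.9
clock: 12.55
eef_pos: [556.0, -42.8, 82.9]
tcp_rot: [3.141, -0.0, 0.166]
contact_force: [4.3, 0.7, -8.4]
opening: 0.189
grasp_force: 97.9
```

It rose 7 mm, past the 4 mm catch, against only about 8 N, so it's free. I'll lift it to about 20 mm above the rim.

```bash
python3 -m creep '[{"x":0,"y":0,"z":-3,"rx":0,"ry":0,"rz":0,"hand":8},{"x":0,"y":0,"z":-3,"rx":0,"ry":0,"rz":0,"hand":8},{"x":0,"y":0,"z":-3,"rx":0,"ry":0,"rz":0,"hand":8},{"x":0,"y":0,"z":-4,"rx":0,"ry":0,"rz":0,"hand":8},{"x":0,"y":0,"z":-4,"rx":0,"ry":0,"rz":0,"hand":8},{"x":0,"y":0,"z":-4,"rx":0,"ry":0,"rz":0,"hand":8},{"x":0,"y":0,"z":-4,"rx":0,"ry":0,"rz":0,"hand":8},{"x":0,"y":0,"z":-4,"rx":0,"ry":0,"rz":0,"hand":8},{"x":0,"y":0,"z":-4,"rx":0,"ry":0,"rz":0,"hand":8},{"x":0,"y":0,"z":-2,"rx":0,"ry":0,"rz":0,"hand":8},{"x":0,"y":0,"z":0,"rx":0,"ry":0,"rz":0,"hand":8},{"x":0,"y":0,"z":0,"rx":0,"ry":0,"rz":0,"hand":8},{"x":0,"y":0,"z":0,"rx":0,"ry":0,"rz":0,"hand":8},{"x":0,"y":0,"z":0,"rx":0,"ry":0,"rz":0,"hand":8}]'
python3 - <<'E'
from h import *
a=grab_frame("side");b=grab_frame("wrist")
cv2.imwrite("pics/end.png",np.hstack([cv2.resize(a,(400,300)),cv2.resize(b,(400,300))])[...,::-1])
E
```

```text
clock: 14.3
eef_pos: [555.8, -42.7, 117.6]
tcp_rot: [-3.142, 0.0, 0.166]
contact_force: [-0.6, 0.3, -3.6]
opening: 0.189
grasp_force: 98.6
```

View pics/end.png

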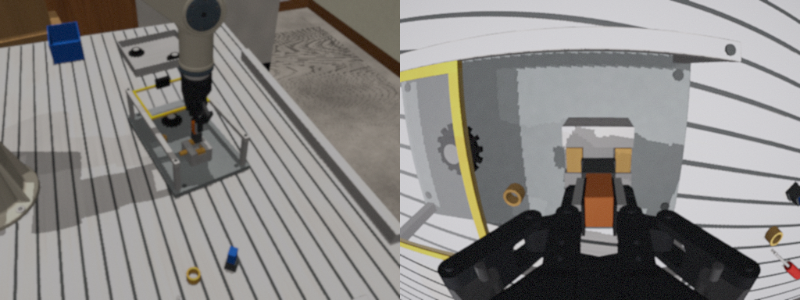

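The block is held upright at (600,200) above the nest, both shoes are pushed back at (574,160) and (623,160), the window is open and the loose parts haven't moved. The remaining 3.6 N load matches the block's own weight. TCP rise is about 41.5 mm, which puts the foot about 19.5 mm above the rim.

```bash
python3 -c "
from rig import *
print(sign_off())"
```

```text
the job is handed in; nothing more can be done
None
```

I handed the job in at about 14 s; no verdict came back. By the last readings the window is open, the shoes are worked back, and the block is held upright about 2 cm above the nest's rim.

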